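Push the loose base out of a small cake tin

ROBOT

A 7-joint arm with a two-finger parallel gripper is mounted at the origin on a cart in front of the work surface, level with it; the furniture and walls round the work are solid. World frame = base frame: x ahead of the robot, y to its left, z up, the work surface at z = 0. Lengths are in m, angles in rad, forces in N, time in s.
With the tool pointing down it reaches from about 0.425 to 0.925 m from the base axis. Payload 6.8 kg.
Tool frame: the origin (TCP) lies at the very end of the fingers, on their centre line; the grasp point (between the pads) lies 19 mm behind it; z points along the fingers, y is the direction in which the jaws open and shut (so a half turn about z gives the same grasp; the last joint's range is limited). The gripper opens to 85 mm and grips with 20 to 120 N. Pads are 22 mm wide; open, the fingers measure 114 mm over their backs; the gripper's body (76 mm by 85 mm) begins 54 mm behind the grasp point. The pads swing forward as they close: fully open they stand 13 mm farther back than shut.
Start: joints at [-1.397, 0.477, 0.022, 1.555, -0.011, 1.109, -0.083], TCP at [0.188, 0.648, 0.231] pointing down, gripper open.
Joint ranges: [-2.96, 2.96], [-0.34, 2.1], [-1.41, 1.46], [0.24, 2.44], [-1.37, 4.51], [0.17, 1.92], [-2.96, 2.96]. Speed limits (rad/s): [2.39, 2.39, 3.14, 3.14, 3.14, 3.14, 3.14].

INTERFACE

Orientations are given as a unit quaternion [w, x, y, z].
In Python, from station import bot gives the robot as it stands.
- The arm moves only by the tool move_arm, never from a script. Its argument "commands" is text: rows parted by semicolons, each of 7 numbers parted by spaces: the opening, from 0 (shut) to 1 (fully open), then the shift along the tool's x, y, z in cm, then the turn, a rotation vector about the tool's x, y, z in degrees. In form: gripper tx ty tz rx ry rz; .... A call has 1 to 12 rows; each row shifts and turns the commanded pose from where the row before left it, along the tool's axes as they then stand; what a row does not reach is not made up. A row lasts 1/12 s, in which the tool goes at most 41.7 mm and 7.16 degrees, less where a joint would pass 70% of its speed; a pose out of reach is approached as far as the arm can. A call with a gripper value outside its range is refused whole. The fingers move at their own pace and stop on an object; "force" is the grip in N (left out, the last holds). Time passes only in rows, so rows that do not move let the fingers close. It gives the time, the measured TCP pose, the force and the opening at its end, in the units of the state.
- bot.get_obs(): the state, without advancing time (a new reading comes with each control period).
- bot.read_camera(name): name is "side" or "top"; returns a dict with "img" (384x512x3 uint8, red, green, blue), "K" (3x3 intrinsics, pixels), "rvec" (rotation vector, rad) and "tvec" (3), from world to camera coordinates, as OpenCV has them. Camera axes: x right, y down, z forward; pixel columns grow to the right and rows downward; lengths in m; the calibration is good to about 2 mm. A picture is of the moment at which its call begins. There is no depth.
- bot.hand_in(): hands the job in, once; it reports no verdict.
The state is a dict: "t": time; "q": joint angles; "joint_vel": joint speeds; "joint_torque": joint torques, N m; "eef_pos": TCP position; "tool_rot": TCP orientation; "contact_force": force on the tool from outside, world axes, zero at the start; "torque": the same for the moment, N m; "gripper_width": opening from 0.0 (shut) to 1.0 (fully open).
Only numpy, scipy, OpenCV 4.12 (cv2) and the standard library are available. Lean on these libraries where they do the work, as an engineer would, in place of code of your own. Each camera call takes 0.05 s, during which the arm holds its last target. There are 200 camera calls.

TASK

Take the small loose-bottomed cake tin apart for washing. Lower it over the post of the wooden push-out stand so that its ring comes down around the post onto the stand's foot and the base is left lying on top of the post; then pick the base off the post and lay it flat on the wooden board, wholly on it. Leave the ring lying on the stand's foot, round the post.

Things in the scene. Friction and masses are not known exactly. Their poses are not given: they have to be found in the camera images.
- ring_center (a point): The ring of the small cake tin: a plain steel, straight-sided round tube, 60 mm outside diameter, 55 mm bore, 30 mm high, standing upright on the worktop, open above, 0.09 kg. A lip at its lower edge, 2.5 mm thick, leaves a round opening of 46 mm. This point is on its axis, half-way up (15 mm above its lower edge); z points to its open top. The wider, flared one-piece tin (94 mm) and the roll of tape are not part of the job.
- base_center (a point): The loose base of the small tin: a plain round metal disc, 52 mm in diameter, 5 mm thick, 0.05 kg, lying loose on the lip inside the ring (its underside 2.5 mm above the ring's lower edge, so it cannot be gripped there). This point is its centre, half-way through its thickness; z is its axis.
- stand_top (a point): The push-out stand, turned from pale wood, fixed to the worktop: an upright post 26 mm in diameter on a round foot 90 mm in diameter and 8 mm thick. The post rises 46 mm above the foot. This point is the centre of the post's flat top, 54 mm above the worktop; z points up.
- board_top (a point): A small rectangular wooden board lying fixed on the worktop, 120 mm along its x, 140 mm along its y, 12 mm thick. This point is the centre of its top face; z points up.
Mind the look-alikes: they are no part of the job. Leave any green look-alike of the part that bears ring_center alone.

How it is judged:
By the outcome, as a careful person would: the job done as asked, in the order asked, and still so for the second after the job is handed in, with the robot touching nothing.
It also fails if it takes over 58 s, if anything falls off the work surface, if the arm or the gripper's body presses on something with over 40 N, if the wrist force passes 120 N, or if a joint passes its speed limit or range.

## Working session

There is one attempt and no reset: what is moved stays moved. The work goes in short steps, Python scripts to look and compute and a tool call to move; the robot and the scene stay as the last step left them, time stands still between calls to the robot, and variables do not carry over. Pictures are saved under pics/ and viewed, about 8 in all and at most 12, crops included, and the job is handed in when it is done.

Besides the shell and the picture viewer there is one more tool, called after ">>>" as name(argument=value, ...), one argument or row to a line, values as JSON. move_arm: Moves the arm, as the interface text tells. Its arguments: {"type":"object","properties":{"commands":{"type":"string"},"force":{"type":"number"}},"required":["commands"]}

```bash
mkdir -p pics; cat > h.py <<'E'
import numpy as np, cv2
from station import bot
from scipy.spatial.transform import Rotation as R
def cam(n):
    c=bot.read_camera(n); c['R']=cv2.Rodrigues(np.array(c['rvec'],float))[0]; c['t']=np.array(c['tvec'],float).ravel(); return c
def save(c,p,crop=None,s=1):
    im=c['img'][:,:,::-1]
    if crop: u0,v0,u1,v1=crop; im=im[v0:v1,u0:u1]
    cv2.imwrite(p,cv2.resize(im,None,fx=s,fy=s,interpolation=cv2.INTER_CUBIC))
def ray(c,uv):
    d=c['R'].T@np.linalg.inv(c['K'])@np.array([uv[0],uv[1],1.]); return -c['R'].T@c['t'],d
def onz(c,uv,z):
    o,d=ray(c,uv); return o+d*(z-o[2])/d[2]
def proj(c,p):
    return cv2.projectPoints(np.array(p,float).reshape(-1,3),np.array(c['rvec'],float),np.array(c['tvec'],float),np.array(c['K'],float),None)[0].reshape(-1,2)
def tri(c1,a,c2,b):
    o1,d1=ray(c1,a);o2,d2=ray(c2,b)
    s=np.linalg.lstsq(np.c_[d1,-d2],o2-o1,rcond=None)[0]
    p,q=o1+d1*s[0],o2+d2*s[1]; return (p+q)/2,np.linalg.norm(p-q)
E
python3 - <<'E'
from h import *
a=cam('top');b=cam('side')
save(a,'pics/top0.png',s=1.5);save(b,'pics/side0.png',s=1.5)
for c in(a,b): print(-c['R'].T@c['t'],c['R'][2],c['K'][0,0])
np.savez('c0.npz',a=a['img'],b=b['img'])
o=bot.get_obs();print(o['t'],o['eef_pos'],o['tool_rot'],o['q'],R.from_quat(np.roll(o['tool_rot'],-1)).as_matrix())
E
```

```text
[0.36758607 0.01698441 1.04968125] [ 0.09319492 -0.00682442 -0.99562449] 398.03811799642176
[ 0.44225769 -0.85336299  0.42253076] [ 0.05036849  0.92816463 -0.36874575] 380.91489074978915
0.1 [0.18758352 0.64785704 0.23043164] [-5.61567879e-05  1.40452993e-01  9.90087009e-01 -8.17433515e-04] [-1.39708487  0.47770895  0.02235672  1.55634611 -0.01150772  1.10930463
 -0.08313065] [[-9.60545907e-01  2.78121276e-01 -3.40822180e-04]
 [ 2.78121459e-01  9.60544577e-01 -1.60288583e-03]
 [-1.18421755e-04 -1.63443539e-03 -9.99998657e-01]]
```

View pics/top0.png

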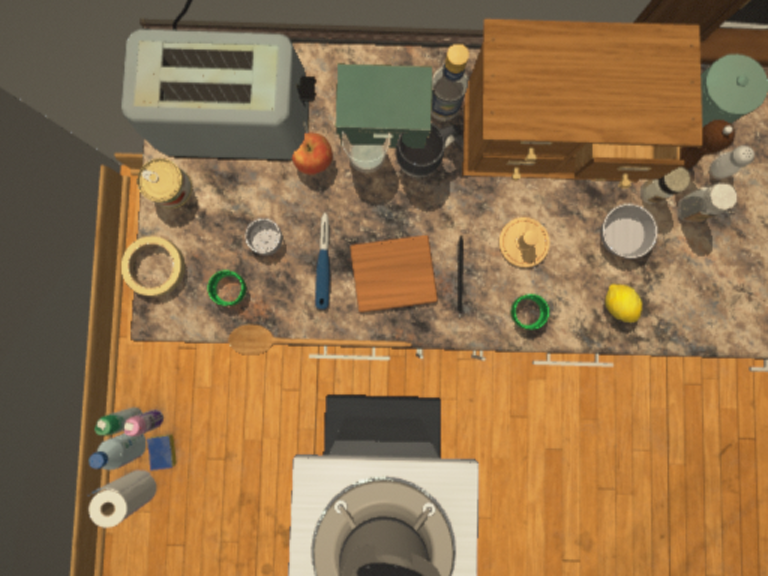

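View pics/side0.png

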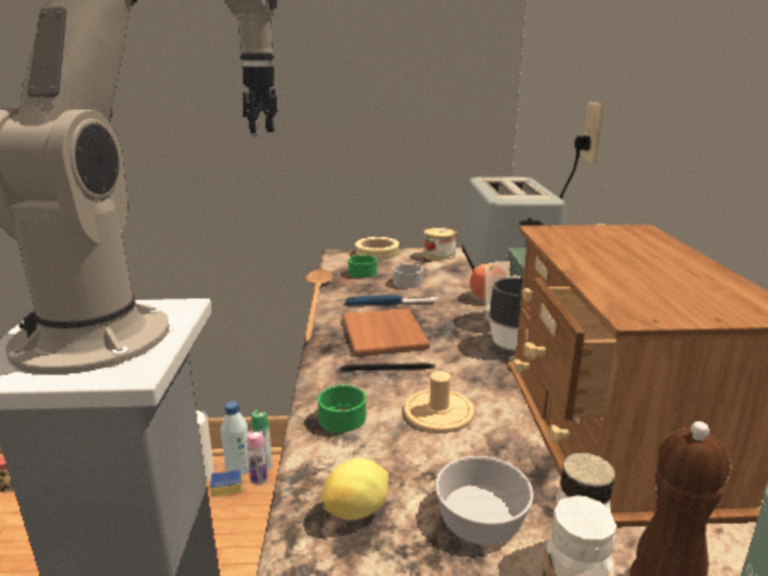

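The side view shows the arm back-left. The steel ring candidates in the top view (1.5x pixels) are a small grey ring at (265,237), the flared tin at (628,232), green rings at (227,288) and (530,312), and the tape at (152,266). The small grey straight-sided one fits the description. I'll confirm it in a crop and measure.

```bash
python3 - <<'E'
from h import *
a=cam('top');b=cam('side')
A=cv2.resize(a['img'][138:180,150:206],(560,420),interpolation=cv2.INTER_CUBIC)
B=cv2.resize(b['img'][165:200,250:295],(540,420),interpolation=cv2.INTER_CUBIC)
C=cv2.resize(a['img'][138:186,326:374],(360,360),interpolation=cv2.INTER_CUBIC)
D=cv2.resize(b['img'][240:292,262:322],(415,360),interpolation=cv2.INTER_CUBIC)
A=cv2.resize(A,(400,300));B=cv2.resize(B,(386,300));C=cv2.resize(C,(300,300));D=cv2.resize(D,(346,300))
t=np.hstack([A,B]);u=np.hstack([C,D]);u=np.hstack([u,np.zeros((300,t.shape[1]-u.shape[1],3),np.uint8)])
cv2.imwrite('pics/crop1.png',np.vstack([t,u])[:,:,::-1])
E
```

```text
(no output)
```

View pics/crop1.png

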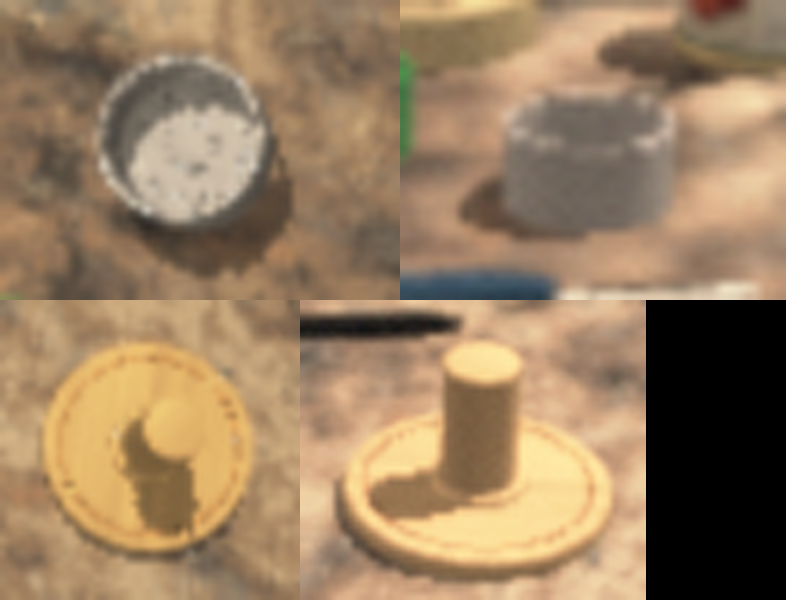

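The crop shows the straight-sided grey ring with a light base inside, rim centre about top (175,157) and side (271.5,178.5). It also shows the stand's post top at about top (353.5,158.5) and side (293.2,250.2). This is the right one.

```bash
python3 - <<'E'
from h import *
a=cam('top');b=cam('side')
for n,u,v in[('rim',(175,156.6),(271.4,178.5)),('post',(353.3,158.3),(293.2,250.2))]:
    print(n,tri(a,u,b,v))
print('foot top ctr',onz(a,(349.1,161.2),.006), 'rim@.03',onz(a,(175,156.6),.03),onz(b,(271.4,178.5),.03),'post@.054',onz(a,(353.3,158.3),.054),onz(b,(293.2,250.2),.054))
hsv=cv2.cvtColor(a['img'],cv2.COLOR_RGB2HSV);print(hsv[180,262],hsv[200,270])
m=cv2.inRange(hsv,np.array([5,90,90],np.uint8),np.array([14,255,255],np.uint8)); mm=np.zeros_like(m);mm[150:215,225:300]=m[150:215,225:300]
mm=cv2.morphologyEx(mm,cv2.MORPH_OPEN,np.ones((5,5)))
c=max(cv2.findContours(mm,0,2)[0],key=cv2.contourArea);print('boxfit',cv2.minAreaRect(c))
T=np.array([(351,243),(428,236),(437,303),(359,312)])/1.5-.33
S=np.array([(343,316),(402,309),(428,345),(355,355)])/1.5-.33
# correspond: side left=+... near robot(x small) left ; side far = +y
for p in T: print('T',onz(a,p,.012))
for p in S: print('S',onz(b,p,.012))
for p in cv2.boxPoints(cv2.minAreaRect(c)): print('B',onz(a,p,.012))
# green mask check of ring steel: fit ellipse
print(tri(a,T[0],b,S[1]),tri(a,T[2],b,S[3]))
E
```

```text
rim (array([0.52817958, 0.22266304, 0.03123276]), np.float64(0.00045261198036554266))
post (array([ 0.5346815 , -0.23312584,  0.05292918]), np.float64(0.0003665303458005312))
foot top ctr [ 0.53423217 -0.23376777  0.006     ] rim@.03 [0.52860329 0.22291355 0.03      ] [0.52821841 0.22596395 0.03      ] post@.054 [ 0.53431655 -0.23284134  0.054     ] [ 0.53460149 -0.23487679  0.054     ]
[ 13 173 172] [ 14 172 182]
boxfit ((263.82080078125, 181.33526611328125), (46.83361053466797, 58.542015075683594), 81.25383758544922)
T [0.5227078  0.07191215 0.012     ]
T [ 0.53926678 -0.06290039  0.012     ]
T [ 0.4219328  -0.08121787  0.012     ]
T [0.40229919 0.05387131 0.012     ]
S [0.40372089 0.0402419  0.012     ]
S [0.50666447 0.06563938 0.012     ]
S [ 0.53788351 -0.07196666  0.012     ]
S [ 0.42580484 -0.09930687  0.012     ]
B [0.51994064 0.07797319 0.012     ]
B [ 0.54831147 -0.07375974  0.012     ]
B [ 0.4266297  -0.09499642  0.012     ]
B [0.39898178 0.05519884 0.012     ]
(array([0.51494591, 0.07196501, 0.01033244]), np.float64(0.015846343799735724)) (array([ 0.42393057, -0.08205248,  0.00249562]), np.float64(0.002999325589347864))
```

>>> move_arm(
  commands="1 -2.23 -1.57 0.2 0 0 0;1 -2.23 -1.57 0.2 0 0 0;1 -2.23 -1.57 0.2 0 0 0;1 -2.23 -1.57 0.2 0 0 0;1 -2.23 -1.57 0.2 0 0 0;1 -2.23 -1.57 0.2 0 0 0;1 -2.23 -1.57 0.2 0 0 0;1 -2.23 -1.57 0.2 0 0 0;1 -2.23 -1.57 0.2 0 0 0;1 -2.23 -1.57 0.2 0 0 0",
  force=30,
)

```text
t: 1.13
eef_pos: [0.3589, 0.4344, 0.2113]
tool_rot: [0.0, 0.14, 0.99, 0.0]
contact_force: [0.8, 0.2, 0.3]
gripper_width: 1.001
```

>>> move_arm(
  commands="1 -2.23 -1.57 0.8 0 0 0;1 -2.23 -1.57 0.8 0 0 0;1 -2.23 -1.57 0.8 0 0 0;1 -2.23 -1.57 0.8 0 0 0;1 -2.23 -1.57 0.8 0 0 0;1 -2.23 -1.57 0.8 0 0 0;1 -2.23 -1.57 1 0 0 0;1 -2.23 -1.57 1 0 0 0;1 -2.23 -1.57 1 0 0 0;1 -2.23 -1.57 1 0 0 0;1 0 0 0 0 0 0;1 0 0 0 0 0 0",
)

```text
t: 2.13
eef_pos: [0.5294, 0.2208, 0.1227]
tool_rot: [-0.0, 0.142, 0.99, -0.001]
contact_force: [0.4, 0.1, 0.2]
gripper_width: 0.997
```

```bash
cat >> h.py <<'E'
def go(p):
    o=bot.get_obs();M=R.from_quat(np.roll(o['tool_rot'],-1)).as_matrix()
    print('t',o['t'],'tcp',np.round(o['eef_pos'],4),'y',np.round(M[:,1],3),'z',np.round(M[:,2],3),'F',np.round(o['contact_force'],1),'w',round(float(o['gripper_width']),3),'-> cm',np.round(M.T@(np.array(p)-o['eef_pos'])*100,2))
E
python3 - <<'E'
from h import *
go([.5285,.223,.005])
a=cam('top');b=cam('side')
A=cv2.resize(a['img'][110:210,110:240],(455,350));B=cv2.resize(b['img'][100:210,220:350],(414,350))
cv2.imwrite('pics/c2.png',np.hstack([A,B])[:,:,::-1])
E
```

```text
t 2.1333 tcp [0.5294 0.2208 0.1227] y [ 0.282  0.96  -0.001] z [-0.001 -0.001 -1.   ] F [0.4 0.1 0.2] w 0.997 -> cm [ 0.14  0.2  11.77]
```

View pics/c2.png

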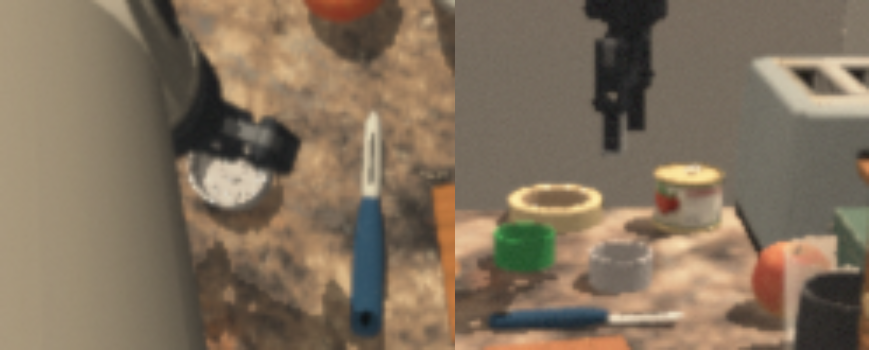

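The gripper stands over the small ring: side crop shows the fingers around (625,120) above the ring at (620,265). Lowering now.

>>> move_arm(
  commands="1 0.14 0.2 2 0 0 0;1 0 0 2 0 0 0;1 0 0 2 0 0 0;1 0 0 2 0 0 0;1 0 0 1.5 0 0 0;1 0 0 1 0 0 0;1 0 0 0.6 0 0 0;1 0 0 0.6 0 0 0;1 0 0 0 0 0 0;1 0 0 0 0 0 0",
)

```text
t: 3.07
eef_pos: [0.5282, 0.2255, 0.0067]
tool_rot: [0.0, 0.14, 0.99, 0.0]
contact_force: [0.6, 0.1, 1.0]
gripper_width: 0.999
```

```bash
python3 - <<'E'
from h import *
go([.5285,.223,.005])
b=cam('side')
save(b,'pics/c3.png',(230,110,320,210),5)
E
```

```text
t 3.0667 tcp [0.5282 0.2255 0.0067] y [0.278 0.961 0.001] z [ 0.001  0.    -1.   ] F [0.6 0.1 1. ] w 0.999 -> cm [-0.1  -0.23  0.17]
```

View pics/c3.png

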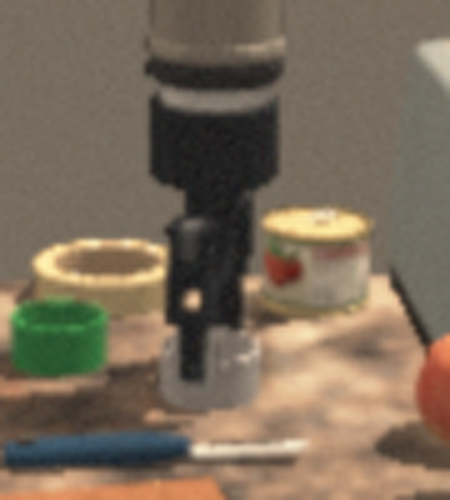

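Side crop: the near finger (195,350) is in front of the ring, with its tip about a third of the way up. Closing.

>>> move_arm(
  commands="0.6 0 0 0.15 0 0 0;0.5 0 0 0 0 0 0;0.3 0 0 0 0 0 0;0.3 0 0 0 0 0 0;0.3 0 0 0 0 0 0;0.3 0 0 0 0 0 0;0.3 0 0 0 0 0 0;0.3 0 0 0 0 0 0;0.3 0 0 0 0 0 0",
  force=45,
)

```text
t: 3.87
eef_pos: [0.5283, 0.2251, 0.0057]
tool_rot: [0.0, 0.14, 0.99, 0.0]
contact_force: [-2.0, -0.5, 6.4]
gripper_width: 0.694
```

>>> move_arm(
  commands="0.3 0 0 -0.5 0 0 0;0.3 0 0 -1 0 0 0;0.3 0 0 -1.5 0 0 0;0.3 0 0 -2 0 0 0;0.3 0 0 -2 0 0 0;0.3 0 0 -2 0 0 0;0.3 0 0 -2 0 0 0;0.3 0 0 -1 0 0 0;0.3 0 0 -0.5 0 0 0;0.3 0 0 0 0 0 0",
)

```text
t: 4.7
eef_pos: [0.5285, 0.2253, 0.1309]
tool_rot: [0.001, 0.14, 0.99, 0.001]
contact_force: [0.2, -0.3, -1.5]
gripper_width: 0.694
```

```bash
python3 - <<'E'
from h import *
go([.5345,-.233,.13])
b=cam('side')
save(b,'pics/c4.png',(220,80,320,200),5)
E
```

```text
t 4.7 tcp [0.5285 0.2253 0.1309] y [0.278 0.961 0.002] z [ 0.002  0.001 -1.   ] F [ 0.2 -0.3 -1.5] w 0.694 -> cm [-1.332e+01 -4.386e+01  4.000e-02]
```

View pics/c4.png

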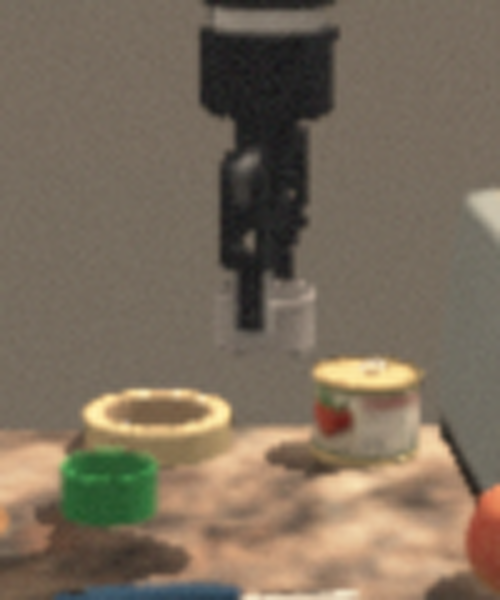

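Ring is held level, centre (267,315) in the side crop, and the force of 1.5 N matches ring plus base. Carrying it over to the stand.

>>> move_arm(
  commands="0.3 -0.4 -1.2 0 0 0 0;0.3 -0.74 -2.44 0 0 0 0;0.3 -0.74 -2.44 0 0 0 0;0.3 -0.74 -2.44 0 0 0 0;0.3 -0.74 -2.44 0 0 0 0;0.3 -0.74 -2.44 0 0 0 0;0.3 -0.74 -2.44 0 0 0 0;0.3 -0.74 -2.44 0 0 0 0;0.3 -0.74 -2.44 0 0 0 0;0.3 -0.74 -2.44 0 0 0 0",
)

```text
t: 5.58
eef_pos: [0.53, -0.0195, 0.1285]
tool_rot: [-0.001, 0.141, 0.99, -0.001]
contact_force: [0.1, -0.1, -2.3]
gripper_width: 0.698
```

>>> move_arm(
  commands="0.3 -0.74 -2.44 0 0 0 0;0.3 -0.74 -2.44 0 0 0 0;0.3 -0.74 -2.44 0 0 0 0;0.3 -0.74 -2.44 0 0 0 0;0.3 -0.74 -2.44 0 0 0 0;0.3 -0.74 -2.44 0 0 0 0;0.3 -0.74 -2.44 0 0 0 0;0.3 -0.74 -2.44 0 0 0 0;0.3 -0.34 -1.2 0 0 0 0;0.3 0 0 0 0 0 0;0.3 0 0 0 0 0 0",
)

```text
t: 6.5
eef_pos: [0.5328, -0.2338, 0.1288]
tool_rot: [-0.001, 0.141, 0.99, 0.0]
contact_force: [0.6, 1.4, -1.5]
gripper_width: 0.691
```

```bash
python3 - <<'E'
from h import *
go([.5345,-.233,.13])
b=cam('side');a=cam('top')
A=cv2.resize(a['img'][110:210,300:400],(400,400));B=cv2.resize(b['img'][170:290,240:350],(366,400))
cv2.imwrite('pics/c5.png',np.hstack([A,B])[:,:,::-1])
E
```

```text
t 6.5 tcp [ 0.5328 -0.2338  0.1288] y [0.28 0.96 0.  ] z [-0.002  0.001 -1.   ] F [ 0.6  1.4 -1.5] w 0.691 -> cm [-0.14  0.12 -0.12]
```

View pics/c5.png

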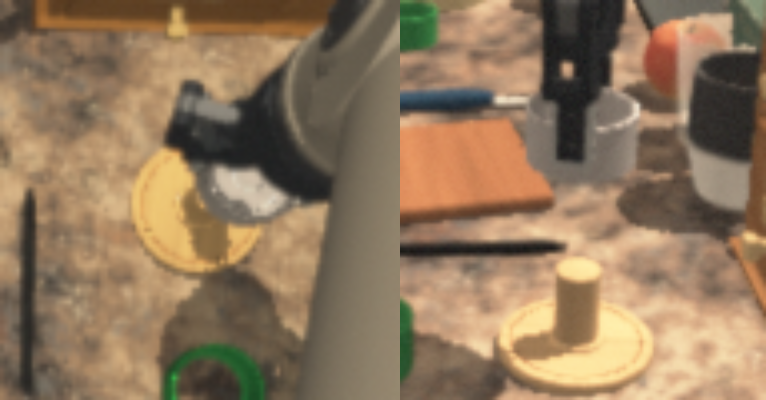

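The ring, at (583,130) in the side crop, is over the post at (579,265). Lowering it.

>>> move_arm(
  commands="0.3 -0.14 0.12 1.5 0 0 0;0.3 0 0 2 0 0 0;0.3 0 0 1.5 0 0 0;0.3 0 0 0.8 0 0 0;0.3 0 0 0.6 0 0 0;0.3 0 0 0.8 0 0 0;0.3 0 0 0.8 0 0 0;0.3 0 0 0.8 0 0 0;0.3 0 0 0.8 0 0 0;0.3 0 0 0.6 0 0 0;0.3 0 0 0.4 0 0 0;0.3 0 0 0 0 0 0",
)

```text
t: 7.6
eef_pos: [0.535, -0.2326, 0.0228]
tool_rot: [-0.001, 0.141, 0.99, 0.0]
contact_force: [0.2, 0.1, -0.5]
gripper_width: 0.692
```

```bash
python3 - <<'E'
from h import *
go([.5345,-.233,.0142])
b=cam('side')
save(b,'pics/c6.png',(250,200,350,290),5)
E
```

```text
t 7.6 tcp [ 0.535  -0.2326  0.0228] y [0.278 0.961 0.   ] z [-0.001  0.    -1.   ] F [ 0.2  0.1 -0.5] w 0.692 -> cm [ 0.04 -0.06  0.86]
```

View pics/c6.png

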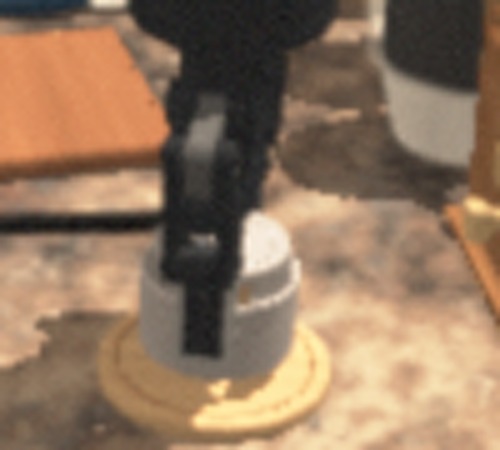

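The base (265,245) now lies on the post above the ring rim. The force dropped from 1.5 to 0.5 N. Lowering the last 8–9 mm, then releasing.

>>> move_arm(
  commands="0.3 0 0 0.4 0 0 0;0.3 0 0 0.3 0 0 0;0.3 0 0 0.15 0 0 0;0.3 0 0 0 0 0 0;0.75 0 0 0 0 0 0;0.85 0 0 0 0 0 0;1 0 0 0 0 0 0;1 0 0 0 0 0 0;1 0 0 0 0 0 0;1 0 0 0 0 0 0",
)

```text
t: 8.48
eef_pos: [0.5357, -0.2327, 0.0154]
tool_rot: [0.0, 0.14, 0.99, 0.0]
contact_force: [-0.2, 0.6, 0.2]
gripper_width: 0.999
```

>>> move_arm(
  commands="1 0 0 -0.5 0 0 0;1 0 0 -1 0 0 0;1 0 0 -2 0 0 0;1 0 0 -2 0 0 0;1 0 0 -2 0 0 0;1 0 0 -2 0 0 0;1 0 0 -1 0 0 0;1 0 0 0 0 0 0",
)

```text
t: 9.15
eef_pos: [0.5373, -0.2335, 0.1233]
tool_rot: [0.003, 0.141, 0.99, -0.0]
contact_force: [0.6, -0.1, -0.4]
gripper_width: 1.001
```

```bash
python3 - <<'E'
from h import *
go([.5345,-.233,.046])
b=cam('side');a=cam('top')
A=cv2.resize(a['img'][110:210,300:400],(400,400));B=cv2.resize(b['img'][190:290,250:350],(400,400))
cv2.imwrite('pics/c7.png',np.hstack([A,B])[:,:,::-1])
E
```

```text
t 9.15 tcp [ 0.5373 -0.2335  0.1233] y [0.278 0.96  0.   ] z [ 0.005 -0.001 -1.   ] F [ 0.6 -0.1 -0.4] w 1.001 -> cm [ 0.32 -0.03  7.73]
```

View pics/c7.png

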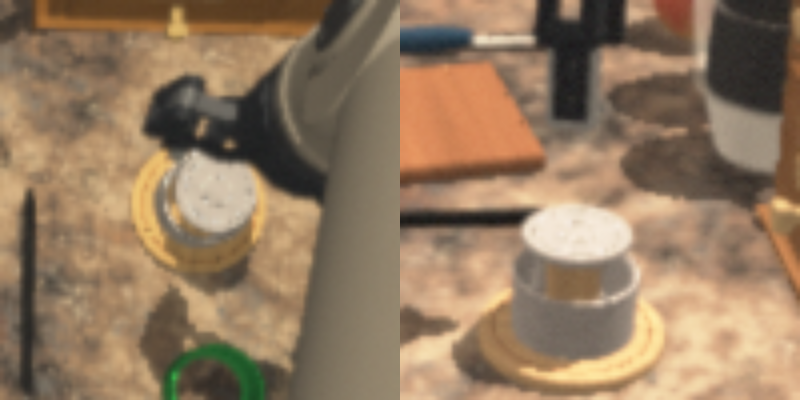

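```bash
python3 - <<'E'
from h import *
a=cam('top');b=cam('side')
print(tri(a,(353.2,157),b,(294,247.9)))
print(onz(a,(353.2,157),.059),onz(b,(294,247.6),.059))
for uv,y,T in[((268.6,185.6),.171,.0067),((290.2,270.6),-.2754,.0228),((393-250+250-0,0),0,0)][:2]:
    o,d=ray(b,uv);p=o+d*(y-o[1])/d[1];print('tip',p,'above tcp',p[2]-T)
go([.5345,-.233,.046])
E
```

```text
(array([ 0.53675097, -0.23175159,  0.05712441]), np.float64(0.0007000058371789758))
[ 0.53678535 -0.2313125   0.059     ] [ 0.53605007 -0.23393711  0.059     ]
tip [0.51604999 0.171      0.0282931 ] above tcp 0.021593097226988416
tip [ 0.52464081 -0.2754      0.03624803] above tcp 0.013448029039299522
t 9.35 tcp [ 0.5348 -0.2323  0.1192] y [0.278 0.961 0.   ] z [-0.002  0.001 -1.   ] F [-0.1  0.8  0.3] w 0.997 -> cm [-0.   -0.08  7.32]
```

>>> move_arm(
  commands="1 -0.16 0.05 1.5 0 0 0;1 0 0 1.5 0 0 0;1 0 0 1.5 0 0 0;1 0 0 1.5 0 0 0;1 0 0 1 0 0 0;1 0 0 0.9 0 0 0;1 0 0 0 0 0 0;1 0 0 0 0 0 0",
  force=30,
)

```text
t: 10.02
eef_pos: [0.5369, -0.2327, 0.0408]
tool_rot: [-0.001, 0.141, 0.99, 0.0]
contact_force: [0.8, 0.2, 0.5]
gripper_width: 0.998
```

>>> move_arm(
  commands="0.7 0 0 0 0 0 0;0.6 0 0 0 0 0 0;0.4 0 0 0 0 0 0;0.3 0 0 0 0 0 0;0.3 0 0 0 0 0 0;0.3 0 0 0 0 0 0;0.3 0 0 0 0 0 0;0.3 0 0 0 0 0 0;0.3 0 0 0 0 0 0",
)

```text
t: 10.77
eef_pos: [0.5378, -0.2329, 0.0424]
tool_rot: [0.001, 0.14, 0.99, -0.0]
contact_force: [-2.0, 1.1, 6.0]
gripper_width: 0.587
```

```bash
python3 - <<'E'
from h import *
go([.5365,-.2325,.10])
b=cam('side')
save(b,'pics/c8.png',(250,190,350,290),5)
E
```

```text
t 10.7667 tcp [ 0.5378 -0.2329  0.0424] y [0.278 0.961 0.   ] z [ 0.001 -0.    -1.   ] F [-2.   1.1  6. ] w 0.587 -> cm [ 0.13  0.   -5.76]
```

View pics/c8.png

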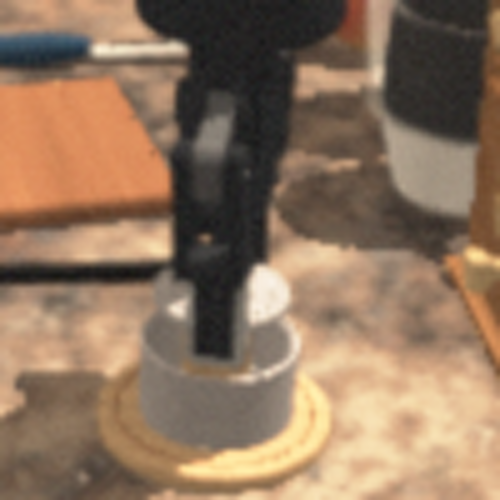

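The fingers hold the disc (width 0.587, about 51 mm). The tips at (215,358) hang about 7 mm below it, so I'll regrip 3 mm higher to allow a softer laying down.

>>> move_arm(
  commands="0.75 0 0 0 0 0 0;0.75 0 0 0 0 0 0;0.75 0 0 -0.15 0 0 0;0.75 0 0 0 0 0 0;0.3 0 0 0 0 0 0;0.3 0 0 0 0 0 0;0.3 0 0 0 0 0 0;0.3 0 0 0 0 0 0;0.3 0 0 0 0 0 0;0.3 0 0 0 0 0 0",
)

```text
t: 11.65
eef_pos: [0.5373, -0.2327, 0.0432]
tool_rot: [0.0, 0.14, 0.99, 0.0]
contact_force: [-1.8, 0.7, 5.5]
gripper_width: 0.589
```

>>> move_arm(
  commands="0.3 0 0 -0.3 0 0 0;0.3 0 0 -0.6 0 0 0;0.3 0 0 -1 0 0 0;0.3 0 0 -1.5 0 0 0;0.3 0 0 -1.5 0 0 0;0.3 0 0 -1.5 0 0 0;0.3 0 0 -0.6 0 0 0;0.3 0 0 0 0 0 0",
)

```text
t: 12.32
eef_pos: [0.5385, -0.2332, 0.1149]
tool_rot: [0.002, 0.14, 0.99, -0.0]
contact_force: [0.0, -0.7, -0.9]
gripper_width: 0.586
```

```bash
python3 - <<'E'
from h import *
go([.472,-.005,.11])
b=cam('side')
save(b,'pics/c9.png',(250,170,350,290),5)
E
```

```text
t 12.3167 tcp [ 0.5385 -0.2332  0.1149] y [0.278 0.961 0.   ] z [ 0.004 -0.001 -1.   ] F [ 0.  -0.7 -0.9] w 0.586 -> cm [12.73 20.07  0.44]
```

View pics/c9.png

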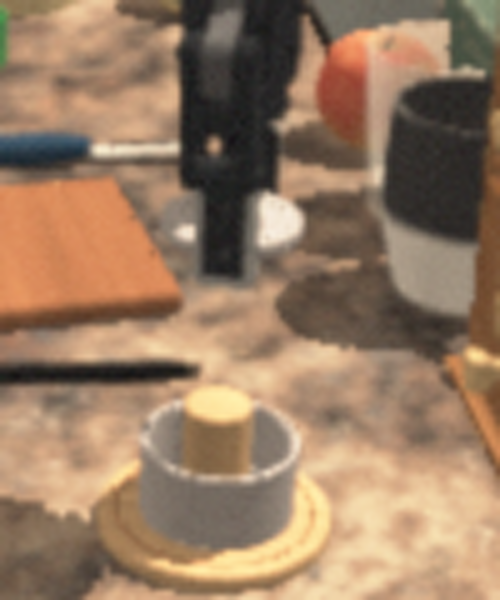

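Disc held flat at (230,222), ring around the post on the foot at (220,470). Carrying the disc to the board.

>>> move_arm(
  commands="0.3 0.6 0.9 0 0 0 0;0.3 1.1 1.7 0 0 0 0;0.3 1.1 1.7 0 0 0 0;0.3 1.1 1.7 0 0 0 0;0.3 1.1 1.7 0 0 0 0;0.3 1.2 1.9 0 0 0 0;0.3 1.2 1.9 0 0 0 0;0.3 1.2 1.9 0 0 0 0;0.3 1.2 1.9 0 0 0 0;0.3 1.2 1.8 0 0 0 0;0.3 1.1 1.7 0 0 0 0;0.3 0.6 0.9 0 0 0 0",
)

```text
t: 13.37
eef_pos: [0.4679, -0.0051, 0.1117]
tool_rot: [-0.001, 0.139, 0.99, 0.0]
contact_force: [0.1, 0.2, -1.0]
gripper_width: 0.588
```

>>> move_arm(
  commands="0.3 0 0 0 0 0 0;0.3 0 0 1.5 0 0 0;0.3 0 0 2 0 0 0;0.3 0 0 2 0 0 0;0.3 0 0 1.5 0 0 0;0.3 0 0 1 0 0 0;0.3 0 0 0.8 0 0 0;0.3 0 0 0.5 0 0 0;0.3 0 0 0.3 0 0 0;0.3 0 0 0.2 0 0 0;0.3 0 0 0 0 0 0",
)

```text
t: 14.28
eef_pos: [0.4703, -0.0081, 0.0149]
tool_rot: [0.0, 0.14, 0.99, 0.0]
contact_force: [-0.5, -0.4, -0.0]
gripper_width: 0.585
```

Feel down in small steps.

>>> move_arm(
  commands="0.3 0 0 0.2 0 0 0;0.3 0 0 0.2 0 0 0;0.3 0 0 0 0 0 0",
)

```text
t: 14.53
eef_pos: [0.4701, -0.0081, 0.0108]
tool_rot: [0.0, 0.14, 0.99, 0.0]
contact_force: [-0.1, -0.6, -0.4]
gripper_width: 0.588
```

>>> move_arm(
  commands="0.3 0 0 0.15 0 0 0;0.3 0 0 0.15 0 0 0;0.3 0 0 0 0 0 0",
)

```text
t: 14.78
eef_pos: [0.4703, -0.0081, 0.009]
tool_rot: [0.0, 0.141, 0.99, 0.0]
contact_force: [-5.3, 0.7, 19.6]
gripper_width: 0.588
```

Tips touch the board, with the disc about 7 mm above it. I'll ease off and release.

>>> move_arm(
  commands="0.3 0 0 -0.15 0 0 0;0.3 0 0 0 0 0 0;0.65 0 0 0 0 0 0;0.75 0 0 0 0 0 0;1 0 0 0 0 0 0;1 0 0 0 0 0 0;1 0 0 0 0 0 0;1 0 0 0 0 0 0;1 0 0 0 0 0 0",
)

```text
t: 15.53
eef_pos: [0.4701, -0.0081, 0.0093]
tool_rot: [-0.0, 0.14, 0.99, 0.0]
contact_force: [0.8, 0.7, 0.5]
gripper_width: 0.997
```

>>> move_arm(
  commands="1 0 0 -0.5 0 0 0;1 0 0 -1.5 0 0 0;1 0 0 -2 0 0 0;1 0 0 -2.5 0 0 0;1 0 0 -2.5 0 0 0;1 0 0 -2.5 0 0 0;1 0 0 -2.5 0 0 0;1 0 0 -2 0 0 0;1 0 0 -1 0 0 0;1 0 0 0 0 0 0",
)

```text
t: 16.37
eef_pos: [0.4714, -0.008, 0.1815]
tool_rot: [0.002, 0.14, 0.99, 0.001]
contact_force: [1.0, -1.2, -0.8]
gripper_width: 1.002
```

```bash
python3 - <<'E'
from h import *
go([.47,-.008,.2])
b=cam('side');a=cam('top')
A=cv2.resize(a['img'][130:220,220:390],(755,400)[:2],interpolation=cv2.INTER_CUBIC)[:,:];A=cv2.resize(A,(400,212))
B=cv2.resize(b['img'][190:300,210:340],(400,338),interpolation=cv2.INTER_CUBIC)
cv2.imwrite('pics/c10.png',np.vstack([A,B])[:,:,::-1])
E
```

```text
t 16.3667 tcp [ 0.4714 -0.008   0.1815] y [0.278 0.961 0.002] z [ 0.004  0.001 -1.   ] F [ 1.  -1.2 -0.8] w 1.002 -> cm [ 0.13 -0.04 -1.85]
```

View pics/c10.png

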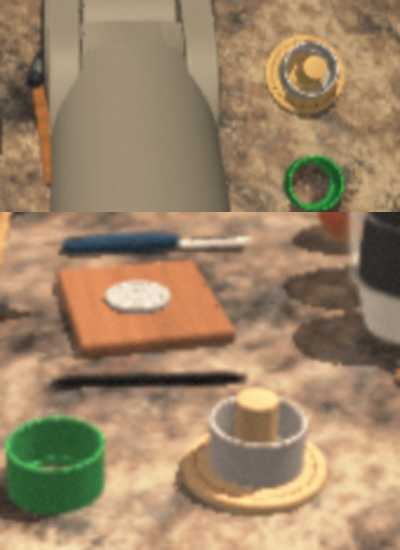

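The side view shows the disc flat and well inside the board at (138,296), and the ring round the post on the foot at (258,440). The gripper is clear, so I'm handing in.

```bash
python3 -c "
from station import bot
bot.hand_in()"
```

```text
the job is handed in; nothing more can be done
```

The cake tin is apart. The ring lies round the post on the stand's foot, and the base lies flat on the wooden board, well inside its edges. I lowered the tin over the post, which left the base on top, and then carried the base to the board. I handed the job in with about 16.4 s on the robot's clock, against the 58 s limit.

- **Last check:** the final side view shows both parts in place and the gripper well clear. The final top view confirms the ring, but the arm hid the board, so the base on the board is confirmed from the side view only.
- **Laying the base down:** this was not fully gentle. The fingertips touched the board first, with a reading of about 20 N. After easing off, I released the base from an estimated 7–8 mm above the board, and it settled flat.

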